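# Feed a parcel along the fence of a desk label reader with the push stick

## Task

Pick up the wooden push stick and, without touching the parcel with the gripper, use the stick to press the small parcel on the label reader's deck flush against the metal fence. Then feed it along the fence with the stick, keeping it against the fence all the way, until it covers the dark glass reading window, and lay the stick down flat on the deck or desk and let go.

Things in the scene. Friction and masses are not known exactly. Their poses are not given: they have to be found in the camera images.
- push_stick: Plain wooden stick lying on the desk: bar 190 x 18 x 36 mm tall plus a cross arm (heel) on its +y side. Origin: underside, bar's centre line, where to grip. x along the bar to its front end (x -80 to +110). Heel: out to y = +65, 14 thick, front (pushing) face at x = +45, 36 tall. 120 g. Held parallel to the deck's axes, heel goes behind the parcel, bar along its side away from the fence.
- parcel: Flat cardboard parcel, 100 (x) x 70 (y) x 50 mm tall, rigid, 0.2 to 0.45 kg, loose on the deck near its feed end, 15 to 30 mm clear of the fence and slightly askew. Origin: centre of its underside; z up; x roughly along the feed direction. The taller square carton on the desk is not it.
- deck: Fixed label reader: flat grey deck 360 mm long (x) by 170 wide (y -100 to +70), top 12 mm above the desk. +x is the feed direction, z up. Aluminium fence along the whole +y edge, 15 thick, 30 above the deck, inner face at y = +55; grey housing 50 tall behind it (y 71 to 126, x 35 to 165). Origin: on the desk under the deck, at half its length. No end stop.
- window (a point): Centre of the dark glass reading window, flush in the deck's top, 60 mm long (x) by 40 wide (y); axes parallel to the deck's. At x = +100, y = +20, z = 12 mm in the deck's frame, 35 mm from the fence: a parcel flush with the fence and centred over the glass has its origin here.
There are look-alikes about, which are no part of the job. Leave any green look-alike of the parcel alone. Of the things shaped like the push_stick, the wooden one is meant.

How it is judged:
By the outcome, as a careful person would: the job done as asked, in the order asked, and still so for the second after the job is handed in, with the robot touching nothing.
It also fails if it takes over 48 s, if anything falls off the work surface, if the arm or the gripper's body presses on something with over 40 N, if the wrist force passes 120 N, or if a joint passes its speed limit or range.

## Robot

A 6-joint arm with a two-finger parallel gripper is mounted at the origin on the work surface. World frame = base frame: x ahead of the robot, y to its left, z up, the work surface at z = 0. Lengths are in mm, angles in rad, forces in N, time in s.
With the tool pointing down it reaches from about 350 to 875 mm from the base axis. Payload 4.2 kg.
Tool frame: the origin (TCP) lies midway between the tips of the shut fingers; the grasp point (between the pads) lies 19 mm behind it (arm.grasp_offset is the distance from the TCP to the grasp point, in mm); z points along the fingers, y is the direction in which the jaws open and shut (so a half turn about z gives the same grasp; the last joint's range is limited). The gripper opens to 85 mm and grips with 20 to 120 N. Pads are 22 mm wide; open, the fingers measure 114 mm over their backs; the gripper's body (76 mm by 85 mm) begins 54 mm behind the grasp point. The pads swing forward as they close: fully open they stand 13 mm farther back than shut.
Start: joints at [-1.084, 0.385, 0.008, 0, -1.194, -0.259], TCP at [141.164, -608.828, 231.312] pointing down, gripper open.
Joint ranges: [-3.14, 3.14], [-1.21, 2.06], [-1.07, 1.41], [-3.16, 2.05], [-2.99, -0.16], [-3.1, 3.1]. Speed limits (rad/s): [2.79, 2.79, 3.14, 3.14, 3.14, 3.14].

## Interface

Orientations are given as a unit quaternion [x, y, z, w].
In Python, from bench import arm gives the robot as it stands.
- The arm moves only by the tool move_arm, never from a script. Its argument "moves" is a list of rows, each an object with "gripper": the gripper's target within -1 to 1 (fully open at 1, half-way at 0, shut at -1); "xyz": the shift along the tool's x, y, z in cm, a list of three; "angular": the turn, a rotation vector about the tool's x, y, z in rad, a list of three. In form: [{"gripper": gripper, "xyz": [dx, dy, dz], "angular": [wx, wy, wz]}, ...]. A call has 1 to 10 rows; each row is the pose to reach, as a shift and turn from the pose commanded when the call began, along the tool's axes at that moment; what a row does not reach only later rows make up. A row lasts 1/8 s, in which the tool goes at most 62.5 mm and 10.7 degrees, less where a joint would pass 70% of its speed; a pose out of reach is approached as far as the arm can. A call with a gripper value outside its range is refused whole. The fingers move at their own pace and stop on an object; the grip force is fixed at half the most. Time passes only in rows, so rows that repeat a pose let the fingers close. It gives the time, the measured TCP pose, the force and the opening at its end, in the units of the state.
- arm.read_state(): the state, without advancing time (a new reading comes with each control period).
- arm.get_image(name): name is "scene" or "side" or "wrist"; returns (picture, depth): 420x560x3 uint8, blue, green, red; 420x560 float32, mm along the optical axis (not along the pixel's ray), 0 where there is no reading.
- arm.get_calibration(name): a dict with "camera_matrix" (3x3 intrinsics, pixels), "R" (3x3) and "t" (3): a world point X has camera coordinates R X + t. Camera axes: x right, y down, z forward; pixel columns grow to the right and rows downward; lengths in mm; the calibration is good to about 2 mm. A picture is of the moment at which its call begins: read the wrist's pose just before it. get_calibration takes no time and is no camera call; for the wrist camera it gives the pose at the moment of the call.
- arm.job_done(): hands the job in, once; it reports no verdict.
The state is a dict: "clock": time; "joints": joint angles; "joint_vel": joint speeds; "joint_efforts": joint torques, N m; "position": TCP position; "ee_rot": TCP orientation; "contact_force": force on the tool from outside, world axes, zero at the start; "wrist_torque": the same for the moment, N m; "gripper_width": finger opening in mm.
Only numpy, scipy, OpenCV 4.12 (cv2) and the standard library are available. Lean on these libraries where they do the work, as an engineer would, in place of code of your own. Each camera call takes 0.05 s, during which the arm holds its last target. There are 200 camera calls.

## Working session

There is one attempt and no reset: what is moved stays moved. The work goes in short steps, Python scripts to look and compute and a tool call to move; the robot and the scene stay as the last step left them, time stands still between calls to the robot, and variables do not carry over. Pictures are saved under pics/ and viewed, about 8 in all and at most 12, crops included, and the job is handed in when it is done.

Besides the shell and the picture viewer there is one more tool, called in YAML: its name, and indented under it one key for each argument. move_arm: Moves the arm, as the interface text tells. Its arguments: {"type":"object","properties":{"moves":{"type":"array","items":{"type":"object","properties":{"gripper":{"type":"number"},"xyz":{"type":"array","items":{"type":"number"}},"angular":{"type":"array","items":{"type":"number"}}}}}},"required":["moves"]}

```bash
mkdir -p pics; ls; python3 - <<'E'
from bench import arm
import cv2,numpy as np
s=arm.read_state();print({k:np.round(v,3) for k,v in s.items()})
ims=[]
for n in ["scene","side"]:
    p,d=arm.get_image(n);np.savez(n+"0.npz",p=p,d=d);ims.append(p)
    c=arm.get_calibration(n);print(n,np.round(c["R"],3).tolist(),np.round(c["t"]),np.round(c["camera_matrix"],1).tolist(),(d>0).mean())
cv2.imwrite("pics/scene0.png",ims[0]);cv2.imwrite("pics/side0.png",ims[1])
E
```

```text
pics
{'clock': np.float64(0.0), 'joints': array([-1.084e+00,  3.860e-01,  7.000e-03, -1.000e-03, -1.194e+00,
       -2.590e-01]), 'joint_vel': array([ 0.   ,  0.   , -0.001,  0.002, -0.   ,  0.001]), 'joint_efforts': array([ 0.0000e+00, -3.9229e+01,  1.8839e+01,  4.1860e+00, -5.0000e-03,
       -0.0000e+00]), 'position': array([ 141.04 , -608.277,  230.234]), 'ee_rot': array([-0.114,  0.994,  0.001, -0.   ]), 'contact_force': array([ 0.729,  0.231, -0.848]), 'wrist_torque': array([-0.011, -0.002,  0.024]), 'gripper_width': np.float64(85.771)}
scene [[-0.795, 0.607, -0.008], [0.494, 0.64, -0.589], [-0.352, -0.472, -0.808]] [ 297. -243.  964.] [[393.3, 0.0, 275.5], [0.0, 393.3, 204.4], [0.0, 0.0, 1.0]] 0.9959311224489796
side [[-0.699, -0.715, 0.012], [-0.544, 0.521, -0.658], [0.464, -0.466, -0.753]] [373. 225. 864.] [[430.8, 0.0, 283.1], [0.0, 430.8, 205.3], [0.0, 0.0, 1.0]] 0.9957568027210885
```

View pics/scene0.png

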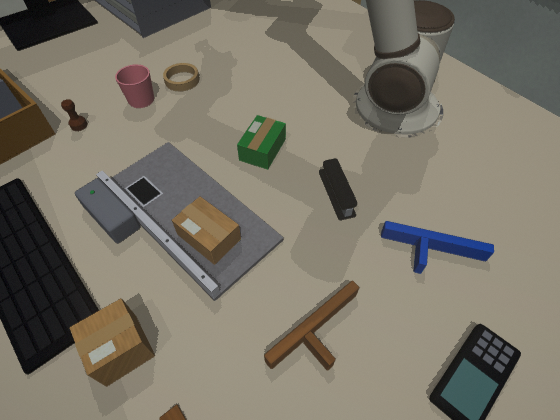

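View pics/side0.png

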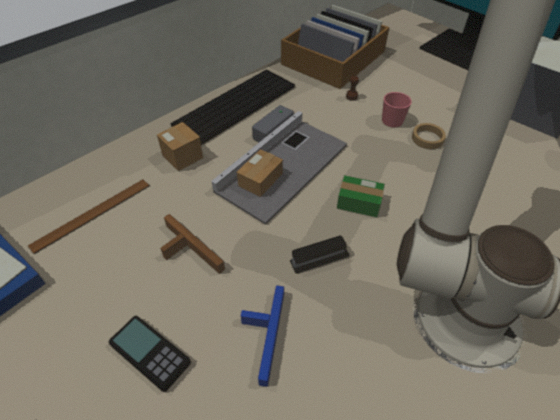

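The scene view shows the wooden stick at about (312,325), and the parcel at (207,228) on the deck. The window is at (144,191) and the fence runs from (100,175) to (215,292). The look-alikes are the blue stick, the green parcel and the square carton at (112,342).

```bash
cat > h.py <<'E'
import cv2,numpy as np
def world(d,c):
    K=c["camera_matrix"];v,u=np.indices(d.shape)
    P=np.stack([(u-K[0,2])/K[0,0]*d,(v-K[1,2])/K[1,1]*d,d],-1)
    return (P-np.ravel(c["t"]))@np.array(c["R"])   # R^T (P-t)
def rect(XY):
    (c,s,a)=cv2.minAreaRect(XY.astype(np.float32));return np.round(c,1),np.round(s,1),round(a,2)
def big(m):
    n,l,st,_=cv2.connectedComponentsWithStats(m.astype(np.uint8))
    return [(l==i) for i in 1+np.argsort(-st[1:,4])[:6] if st[i,4]>60]
E
python3 - <<'E'
from bench import arm
from h import *
for n in ["scene","side"]:
    z=np.load(n+"0.npz");p,d=z["p"],z["d"];W=world(d,arm.get_calibration(n))
    hsv=cv2.cvtColor(p,cv2.COLOR_BGR2HSV);H,S,V=[hsv[...,i].astype(int) for i in range(3)]
    Z=W[...,2];near=(abs(W[...,0])<1000)&(d>0)
    desk=near&(abs(Z)<6);print(n,"desk z",np.median(Z[desk]))
    br=near&(S>90)&(H<25)
    for nm,m in [("stick top",br&(abs(Z-36)<5)),("parcel top",near&(abs(Z-62)<5)&(S>40)&(H<30)),("deck",near&(abs(Z-12)<4)&(S<60)),("fence",near&(abs(Z-42)<5)&(S<60)),("window",near&(abs(Z-12)<5)&(V<45))]:
        for b in big(m):
            vv,uu=np.nonzero(b);print(nm,b.sum(),(int(uu.mean()),int(vv.mean())),*rect(W[b][:,:2]),"z",round(float(np.median(Z[b])),1))
E
```

```text
scene desk z 0.17678179153325335
stick top 1753 (312, 327) [519.  319.6] [189.1  73.9] 2.1 z 36.3
stick top 219 (23, 134) [ 754.7 -410.2] [110.5   8.5] 7.01 z 36.1
stick top 168 (211, 244) [584.6  70.2] [ 55.7 117. ] 48.56 z 35.8
stick top 159 (124, 364) [784.7 173.9] [79.3  7.9] 2.06 z 36.0
parcel top 1790 (206, 223) [566.1  47.5] [ 70.5 101.5] 12.47 z 62.0
parcel top 210 (20, 124) [ 747.  -410.7] [96.6  8.2] 7.53 z 61.8
parcel top 182 (117, 360) [785.4 174.1] [ 3.3 79.7] 88.08 z 62.0
deck 8645 (195, 209) [564.8 -33.3] [171.  362.5] 8.12 z 11.8
deck 5460 (37, 279) [ 860.1 -118.2] [130.5 400.4] 2.87 z 14.2
deck 2097 (46, 22) [ 550.8 -916. ] [204.3 238.8] 89.61 z 10.1
deck 1194 (397, 115) [18.8 17.2] [152.4 199.1] 43.06 z 12.1
deck 518 (140, 15) [ 310.5 -743.2] [185.8 376.3] 47.43 z 10.8
deck 347 (507, 26) [-499.   -53.8] [366.2  13.4] 89.93 z 12.0
fence 1718 (152, 230) [669.7 -18.3] [ 71.4 360.4] 7.98 z 41.7
fence 354 (517, 19) [-500.2  -24.6] [276.1  12.1] 89.67 z 42.3
fence 211 (165, 11) [ 257.9 -669.5] [202.   10.6] 5.25 z 41.8
fence 176 (337, 190) [318. 114.] [120.2  27.6] 79.55 
[... 1040 characters left out ...]
 208.4] 1.2 z 10.8
deck 232 (318, 260) [294.1 117.3] [127.8  24.7] 63.13 z 9.7
deck 127 (535, 125) [ 179.1 -679. ] [136.5  10.7] 5.56 z 12.0
fence 743 (258, 144) [667.1 -17.7] [ 71.8 361.6] 8.22 z 40.9
fence 580 (8, 267) [719.1 598.5] [ 48.1 109.7] 69.55 z 43.0
fence 340 (474, 327) [-16.7  34.5] [140.8  58.2] 15.46 z 42.1
fence 249 (318, 252) [300.3 119.9] [119.3  32.1] 61.31 z 44.7
fence 159 (537, 115) [ 186.5 -676.9] [126.8  12.4] 7.31 z 42.1
window 2623 (235, 104) [ 856.9 -116.3] [130.6 393.9] 2.7 z 14.5
window 1053 (450, 47) [ 573.3 -913.8] [188.3 204.1] 1.0 z 10.7
window 240 (320, 261) [291.9 119.2] [125.5  13. ] 66.87 z 8.9
window 146 (294, 139) [ 614.4 -126.5] [35.2 55.4] 10.05 z 11.7
```

```bash
cat > to.py <<'E'
import sys,numpy as np
from scipy.spatial.transform import Rotation as R
from bench import arm
# target TCP x y z, yaw of tool y axis (deg, tool straight down)
def plan(x,y,z,yaw):
    s=arm.read_state();q=R.from_quat(s["ee_rot"])
    a=np.radians(yaw);Y=np.array([np.cos(a),np.sin(a),0]);Z=np.array([0,0,-1.]);T=R.from_matrix(np.c_[np.cross(Y,Z),Y,Z])
    cy=q.as_matrix()[:,1]
    print("t",round(float(s["clock"]),2),"pos",np.round(s["position"],1),"yaw",round(np.degrees(np.arctan2(cy[1],cy[0])),2),"w",round(float(s["gripper_width"]),1),"F",np.round(s["contact_force"],1),"j",np.round(s["joints"],2))
    print("xyz cm",np.round(q.inv().apply(np.array([x,y,z])-s["position"])/10,2),"ang",np.round((q.inv()*T).as_rotvec(),3))
def deck(x,y):  # deck frame -> world xy
    o=np.array([578.7,-30.5]);a=np.radians(8.05);return o+x*np.array([np.sin(a),-np.cos(a)])+y*np.array([np.cos(a),np.sin(a)])
if __name__=="__main__":
    v=list(map(float,sys.argv[2:]))
    if sys.argv[1]=="d": v[:2]=deck(*v[:2])
    plan(*v)
E
python3 to.py w 480 -250 250 183
```

```text
t 0.1 pos [ 141.  -608.3  230.3] yaw 103.04 w 85.4 F [-0.2  0.1 -0.3] j [-1.08  0.39  0.01 -0.   -1.19 -0.26]
xyz cm [-41.11  27.26  -1.92] ang [ 2.000e-03  1.000e-03 -1.396e+00]
```

move_arm:
  moves:
    - {"gripper": 1, "xyz": [-41, 27.3, -2], "angular": [0, 0, -1.396]}
    - {"gripper": 1, "xyz": [-41, 27.3, -2], "angular": [0, 0, -1.396]}
    - {"gripper": 1, "xyz": [-41, 27.3, -2], "angular": [0, 0, -1.396]}
    - {"gripper": 1, "xyz": [-41, 27.3, -2], "angular": [0, 0, -1.396]}
    - {"gripper": 1, "xyz": [-41, 27.3, -2], "angular": [0, 0, -1.396]}
    - {"gripper": 1, "xyz": [-41, 27.3, -2], "angular": [0, 0, -1.396]}
    - {"gripper": 1, "xyz": [-41, 27.3, -2], "angular": [0, 0, -1.396]}
    - {"gripper": 1, "xyz": [-41, 27.3, -2], "angular": [0, 0, -1.396]}
    - {"gripper": 1, "xyz": [-41, 27.3, -2], "angular": [0, 0, -1.396]}
    - {"gripper": 1, "xyz": [-41, 27.3, -2], "angular": [0, 0, -1.396]}

```text
clock: 1.35
position: [478.6, -250.0, 250.8]
ee_rot: [0.726, -0.688, -0.001, 0.0]
contact_force: [-0.6, -0.5, -0.3]
gripper_width: 85.2
```

```bash
python3 to.py w 504.2 291.7 150 272
```

```text
t 1.35 pos [ 478.6 -250.   250.8] yaw -176.95 w 85.2 F [-0.6 -0.5 -0.3] j [-0.18  0.23 -0.17 -0.   -1.18  0.23]
xyz cm [-53.96  -5.45  10.1 ] ang [ 1.000e-03  1.000e-03 -1.553e+00]
```

move_arm:
  moves:
    - {"gripper": 1, "xyz": [-54, -5.45, 10.1], "angular": [0, 0, -1.553]}
    - {"gripper": 1, "xyz": [-54, -5.45, 10.1], "angular": [0, 0, -1.553]}
    - {"gripper": 1, "xyz": [-54, -5.45, 10.1], "angular": [0, 0, -1.553]}
    - {"gripper": 1, "xyz": [-54, -5.45, 10.1], "angular": [0, 0, -1.553]}
    - {"gripper": 1, "xyz": [-54, -5.45, 10.1], "angular": [0, 0, -1.553]}
    - {"gripper": 1, "xyz": [-54, -5.45, 10.1], "angular": [0, 0, -1.553]}
    - {"gripper": 1, "xyz": [-54, -5.45, 10.1], "angular": [0, 0, -1.553]}
    - {"gripper": 1, "xyz": [-54, -5.45, 10.1], "angular": [0, 0, -1.553]}
    - {"gripper": 1, "xyz": [-54, -5.45, 10.1], "angular": [0, 0, -1.553]}
    - {"gripper": 1, "xyz": [-54, -5.45, 10.1], "angular": [0, 0, -1.553]}

```text
clock: 2.6
position: [504.8, 293.1, 148.8]
ee_rot: [1.0, 0.018, -0.001, 0.001]
contact_force: [-0.4, -0.3, 0.3]
gripper_width: 85.5
```

```bash
python3 to.py w 504.2 291.7 6 272; python3 - <<'E'
from bench import arm
from h import *
c=arm.get_calibration("wrist");p,d=arm.get_image("wrist");W=world(d,c);cv2.imwrite("pics/wrist1.png",p)
hsv=cv2.cvtColor(p,cv2.COLOR_BGR2HSV);m=(hsv[...,1]>90)&(hsv[...,0]<25)&(abs(W[...,2]-36)<5)&(d>0)
for b in big(m)[:2]: print(b.sum(),*rect(W[b][:,:2]),np.median(W[b][:,2]))
E
```

```text
t 2.6 pos [504.8 293.1 148.8] yaw -87.9 w 85.5 F [-0.4 -0.3  0.3] j [ 0.8   0.39 -0.21 -0.   -0.98  0.8 ]
xyz cm [-0.05  0.12 14.28] ang [0.001 0.001 0.002]
6410 [517.3 318.1] [188.3  73.5] 1.98 34.58387353306024
924 [554.7  95. ] [70.1 12.7] 3.82 36.04501829222917
```

View pics/wrist1.png

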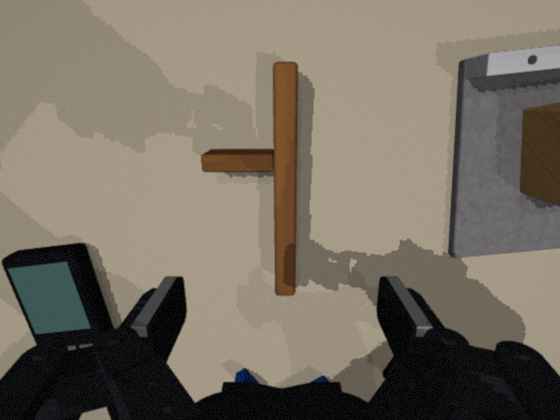

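The wrist view shows the wooden stick upright in the frame, bar at columns 275–297 and heel at (240,160), with the fingers clear of it. I'm going down to grip.

move_arm:
  moves:
    - {"gripper": 1, "xyz": [-0.08, 0.2, 5], "angular": [0, 0, 0]}
    - {"gripper": 1, "xyz": [-0.08, 0.2, 10], "angular": [0, 0, 0]}
    - {"gripper": 1, "xyz": [-0.08, 0.2, 13], "angular": [0, 0, 0]}
    - {"gripper": 1, "xyz": [-0.08, 0.2, 14.1], "angular": [0, 0, 0]}
    - {"gripper": -1, "xyz": [-0.08, 0.2, 14.1], "angular": [0, 0, 0]}
    - {"gripper": -1, "xyz": [-0.08, 0.2, 14.1], "angular": [0, 0, 0]}
    - {"gripper": -1, "xyz": [-0.08, 0.2, 14.1], "angular": [0, 0, 0]}
    - {"gripper": -1, "xyz": [-0.08, 0.2, 14.1], "angular": [0, 0, 0]}
    - {"gripper": -1, "xyz": [-0.08, 0.2, 14.1], "angular": [0, 0, 0]}
    - {"gripper": -1, "xyz": [-0.08, 0.2, 14.1], "angular": [0, 0, 0]}

```text
clock: 3.9
position: [504.6, 290.4, 10.5]
ee_rot: [1.0, 0.018, 0.001, -0.001]
contact_force: [-0.6, 0.6, 6.0]
gripper_width: 17.2
```

```bash
python3 to.py w 504 291 6 272;python3 to.py d -230 -62 120 188.05
```

```text
t 3.9 pos [504.6 290.4  10.5] yaw -87.95 w 17.2 F [-0.6  0.6  6. ] j [ 0.8   0.56 -0.35  0.   -0.66  0.81]
xyz cm [-0.06 -0.06  0.45] ang [-0.001 -0.002  0.001]
t 3.9 pos [504.6 290.4  10.5] yaw -87.95 w 17.2 F [-0.6  0.6  6. ] j [ 0.8   0.56 -0.35  0.   -0.66  0.81]
xyz cm [ -2.29  10.1  -10.96] ang [-2.000e-03 -1.000e-03  1.466e+00]
```

move_arm:
  moves:
    - {"gripper": -1, "xyz": [0, 0, -4], "angular": [0, 0, 0]}
    - {"gripper": -1, "xyz": [0, 0, -8], "angular": [0, 0, 0]}
    - {"gripper": -1, "xyz": [-1, 3, -11], "angular": [0, 0, 0.15]}
    - {"gripper": -1, "xyz": [-2.3, 10.1, -11], "angular": [0, 0, 1.466]}
    - {"gripper": -1, "xyz": [-2.3, 10.1, -11], "angular": [0, 0, 1.466]}
    - {"gripper": -1, "xyz": [-2.3, 10.1, -11], "angular": [0, 0, 1.466]}
    - {"gripper": -1, "xyz": [-2.3, 10.1, -11], "angular": [0, 0, 1.466]}
    - {"gripper": -1, "xyz": [-2.3, 10.1, -11], "angular": [0, 0, 1.466]}
    - {"gripper": -1, "xyz": [-2.3, 10.1, -11], "angular": [0, 0, 1.466]}
    - {"gripper": -1, "xyz": [-2.3, 10.1, -11], "angular": [0, 0, 1.466]}

```text
clock: 5.15
position: [484.0, 187.9, 118.8]
ee_rot: [0.754, -0.657, -0.0, 0.0]
contact_force: [0.7, -0.2, -1.2]
gripper_width: 16.8
```

move_arm:
  moves:
    - {"gripper": -1, "xyz": [0, 0, 0], "angular": [0, 0, 0]}
    - {"gripper": -1, "xyz": [0, 0, 0], "angular": [0, 0, 0]}

```text
clock: 5.4
position: [484.4, 188.0, 119.1]
ee_rot: [0.757, -0.654, -0.0, 0.0]
contact_force: [0.9, -0.2, -0.8]
gripper_width: 16.7
```

```bash
python3 to.py d -230 -62 120 188.05; cat > look.py <<'E'
import sys
from bench import arm
from h import *
from to import deck
# stick top + parcel top in deck frame; argv: tag, stick top z lo, hi
tag,lo,hi=sys.argv[1],float(sys.argv[2]),float(sys.argv[3])
o=deck(0,0);A=np.c_[deck(1,0)-o,deck(0,1)-o]
for n in sys.argv[4:]:
    c=arm.get_calibration(n);p,d=arm.get_image(n);W=world(d,c);cv2.imwrite(f"pics/{n}{tag}.png",p)
    D=(W[...,:2]-o)@A;Z=W[...,2]
    hsv=cv2.cvtColor(p,cv2.COLOR_BGR2HSV);m=(hsv[...,1]>40)&(hsv[...,0]<30)&(d>0)&(D[...,0]>-420)&(D[...,0]<250)&(abs(D[...,1])<140)
    for nm,mm in [("stick",m&(Z>lo)&(Z<hi)),("parcel",m&(abs(Z-62)<4))]:
        for b in big(mm)[:3]: print(n,nm,b.sum(),*rect(D[b]),"x",np.round(np.percentile(D[b][:,0],[.5,99.5]),1),"y",np.round(np.percentile(D[b][:,1],[.5,99.5]),1),"z",round(float(np.median(Z[b])),1))
E
python3 look.py 2 125 160 scene side
```

```text
t 5.4 pos [484.4 188.  119.1] yaw -171.63 w 16.7 F [ 0.9 -0.2 -0.8] j [ 0.68  0.32 -0.4  -0.   -0.85 -0.54]
xyz cm [-0.04 -0.08 -0.09] ang [ 0.    -0.     0.006]
scene stick 825 [-270.   -62.2] [19.  80.3] 89.55 x [-310.  -231.2] y [-71.4 -53. ] z 144.2
scene stick 470 [-152.6  -61.3] [62.3 18.5] 0.09 x [-182.8 -121.6] y [-69.7 -52.2] z 143.7
scene stick 289 [-193.1  -14.7] [35.7 14.5] 89.25 x [-200.1 -186. ] y [-30.8   3.1] z 142.7
scene parcel 1764 [-78.6  -1.6] [102.5  70.5] 4.45 x [-131.   -28.6] y [-38.   35.5] z 62.0
side stick 444 [-269.2  -62.2] [85.5 28. ] 10.05 x [-311.5 -229.2] y [-73.3 -52.2] z 142.5
side stick 166 [-146.2  -63.1] [48.4 18.7] 0.52 x [-169.4 -122.1] y [-72.3 -53.7] z 142.5
side parcel 292 [-65.4  -2.1] [72.7 73.2] 10.83 x [-101.4  -28.3] y [-36.2  36.1] z 61.0
```

View pics/scene2.png

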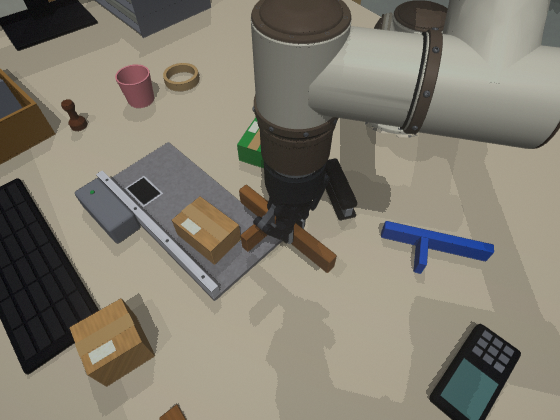

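The scene view shows the stick held level at about (287,228), parallel to the deck and clear of the parcel at (207,228). I'm going down behind and beside the parcel.

move_arm:
  moves:
    - {"gripper": -1, "xyz": [4, 0, 0], "angular": [0, 0, 0.006]}
    - {"gripper": -1, "xyz": [5, 0, 2], "angular": [0, 0, 0.006]}
    - {"gripper": -1, "xyz": [5, 0, 6], "angular": [0, 0, 0.006]}
    - {"gripper": -1, "xyz": [5, 0, 8.5], "angular": [0, 0, 0.006]}
    - {"gripper": -1, "xyz": [5, 0, 9.3], "angular": [0, 0, 0.006]}
    - {"gripper": -1, "xyz": [5, 0, 9.3], "angular": [0, 0, 0.006]}
    - {"gripper": -1, "xyz": [5, 0, 9.3], "angular": [0, 0, 0.006]}

```text
clock: 6.38
position: [492.6, 139.1, 27.4]
ee_rot: [0.754, -0.657, 0.0, -0.001]
contact_force: [-0.8, 0.0, -0.1]
gripper_width: 16.8
```

```bash
python3 to.py d -180 -24 25.5 188.05;python3 look.py 3 43 56 scene wrist
```

```text
t 6.38 pos [492.6 139.1  27.4] yaw -172.08 w 16.8 F [-0.8  0.  -0.1] j [ 0.59  0.45 -0.51  0.   -0.61 -0.46]
xyz cm [-0.01 -3.75  0.2 ] ang [-0.002  0.001 -0.002]
scene stick 506 [-219.9  -61. ] [19.9 82. ] 88.56 x [-260.6 -180.4] y [-70.1 -51.8] z 52.6
scene stick 366 [-100.    18.3] [125.8  56.3] 39.82 x [-150.2  -34.6] y [-39.2  36.9] z 51.2
scene stick 256 [-100.5  -60.8] [57.4 17.9] 0.03 x [-128.   -71.9] y [-69.3 -51.9] z 52.2
scene parcel 1768 [-79.2  -1.3] [102.4  70.1] 4.35 x [-130.4  -29. ] y [-37.8  35.4] z 62.0
wrist stick 23928 [-145.1  -35.6] [151.3  74.4] 0.23 x [-217.5  -71.1] y [-72.2  -0.6] z 51.3
wrist stick 1316 [-96.1 -40.2] [57.2  0.9] 4.6 x [-123.9  -68.4] y [-42.4 -37.9] z 49.9
wrist parcel 38379 [-99.6  -5.5] [58.2 71.2] 3.24 x [-128.7  -71.9] y [-41.1  26.2] z 60.8
```

move_arm:
  moves:
    - {"gripper": -1, "xyz": [0, -0.5, 0.15], "angular": [0, 0, 0]}
    - {"gripper": -1, "xyz": [0, -0.9, 0.15], "angular": [0, 0, 0]}
    - {"gripper": -1, "xyz": [0, -1.3, 0.15], "angular": [0, 0, 0]}
    - {"gripper": -1, "xyz": [0, -1.7, 0.15], "angular": [0, 0, 0]}
    - {"gripper": -1, "xyz": [0, -2.1, 0.15], "angular": [0, 0, 0]}
    - {"gripper": -1, "xyz": [0, -2.4, 0.15], "angular": [0, 0, 0]}
    - {"gripper": -1, "xyz": [0, -2.7, 0.15], "angular": [0, 0, 0]}
    - {"gripper": -1, "xyz": [0, -3.0, 0.15], "angular": [0, 0, 0]}
    - {"gripper": -1, "xyz": [0, -3.3, 0.15], "angular": [0, 0, 0]}
    - {"gripper": -1, "xyz": [0, -3.3, 0.15], "angular": [0, 0, 0]}

```text
clock: 7.72
position: [525.1, 143.3, 24.9]
ee_rot: [0.754, -0.657, 0.0, -0.0]
contact_force: [-1.5, 0.0, -1.6]
gripper_width: 17.0
```

```bash
python3 to.py d -180 -24 25.5 188.05;python3 look.py 4 43 56 scene side
```

```text
t 7.72 pos [525.1 143.3  24.9] yaw -172.1 w 17.0 F [-1.5  0.  -1.6] j [ 0.56  0.49 -0.43  0.   -0.65 -0.43]
xyz cm [-0.04 -0.48 -0.06] ang [-0.001  0.    -0.003]
scene stick 511 [-218.8  -28.4] [19.3 83.9] 89.65 x [-260.1 -178.2] y [-37.6 -18.8] z 50.3
scene stick 217 [-92.2  39.4] [118.8  55.1] 33.7 x [-127.7  -28.6] y [-15.   50.5] z 49.9
scene stick 133 [-95.9 -30.4] [14.5 49.7] 89.12 x [-119.4  -71.6] y [-37.1 -23. ] z 49.8
scene parcel 1806 [-76.5  15.2] [ 70.7 102.2] 89.33 x [-126.7  -26.8] y [-19.2  50.1] z 62.1
side stick 246 [-219.2  -29.6] [86.4 21.6] 2.0 x [-262.2 -178.7] y [-39.6 -18.1] z 49.1
side stick 186 [-77.3 -28.7] [21.  90.5] 89.3 x [-120.5  -32.3] y [-39.  -18.1] z 49.3
side parcel 393 [-70.8  14.1] [90.  69.4] 0.98 x [-113.7  -27.3] y [-20.1  47.1] z 61.1
```

move_arm:
  moves:
    - {"gripper": -1, "xyz": [0, -0.15, 0], "angular": [0, 0, 0]}
    - {"gripper": -1, "xyz": [0, -0.3, 0], "angular": [0, 0, 0]}
    - {"gripper": -1, "xyz": [0, -0.4, 0], "angular": [0, 0, 0]}
    - {"gripper": -1, "xyz": [0, -0.5, 0], "angular": [0, 0, 0]}
    - {"gripper": -1, "xyz": [0, -0.55, 0], "angular": [0, 0, 0]}
    - {"gripper": -1, "xyz": [0, -0.6, 0], "angular": [0, 0, 0]}
    - {"gripper": -1, "xyz": [0, -0.6, 0], "angular": [0, 0, 0]}

```text
clock: 8.7
position: [530.4, 143.9, 24.8]
ee_rot: [0.754, -0.657, 0.0, 0.0]
contact_force: [-2.1, -1.2, -0.4]
gripper_width: 17.0
```

```bash
python3 to.py d -180 -24 25.5 188.05;python3 look.py 5 43 56 scene side
```

```text
t 8.7 pos [530.4 143.9  24.8] yaw -172.12 w 17.0 F [-2.1 -1.2 -0.4] j [ 0.56  0.5  -0.42  0.   -0.65 -0.42]
xyz cm [-0.06  0.06 -0.07] ang [ 0.    -0.    -0.003]
scene stick 514 [-217.9  -22.8] [18.4 84.6] 89.46 x [-259.9 -177.4] y [-31.9 -13.7] z 50.2
scene stick 205 [-92.7  44.9] [116.2  53.5] 33.52 x [-127.2  -30.6] y [-8.6 55.7] z 49.6
scene stick 123 [-94.7 -25.4] [14.8 47.6] 89.31 x [-117.9  -71.4] y [-32.3 -18.1] z 50.0
scene parcel 1829 [-76.5  20.6] [ 70.1 101.6] 89.21 x [-126.8  -26.8] y [-14.   55.3] z 62.0
side stick 244 [-219.5  -23.6] [85.5 20.8] 1.3 x [-260.7 -177.9] y [-33.7 -13.9] z 48.9
side stick 188 [-76.1 -21.5] [87.4 22.9] 2.54 x [-119.6  -33.2] y [-33.9 -11.9] z 49.2
side parcel 406 [-72.   18.4] [93.4 69.8] 0.79 x [-111.4  -26.4] y [-16.2  52.8] z 61.1
```

move_arm:
  moves:
    - {"gripper": -1, "xyz": [0, -0.05, 0], "angular": [0, 0, 0]}
    - {"gripper": -1, "xyz": [0, -0.1, 0], "angular": [0, 0, 0]}
    - {"gripper": -1, "xyz": [0, -0.1, 0], "angular": [0, 0, 0]}

```text
clock: 9.18
position: [531.1, 144.0, 24.7]
ee_rot: [0.754, -0.657, -0.0, 0.0]
contact_force: [-2.9, 0.4, -0.9]
gripper_width: 17.1
```

move_arm:
  moves:
    - {"gripper": -1, "xyz": [0, -0.05, 0], "angular": [0, 0, 0]}
    - {"gripper": -1, "xyz": [0, -0.1, 0], "angular": [0, 0, 0]}
    - {"gripper": -1, "xyz": [0, -0.1, 0], "angular": [0, 0, 0]}

```text
clock: 9.55
position: [531.2, 144.0, 24.6]
ee_rot: [0.754, -0.657, -0.001, 0.001]
contact_force: [-7.3, 1.5, 0.7]
gripper_width: 16.9
```

```bash
python3 to.py d -180 -24 25.5 188.05;python3 look.py 6 43 56 scene side
```

```text
t 9.55 pos [531.2 144.   24.6] yaw -172.15 w 16.9 F [-7.3  1.5  0.7] j [ 0.56  0.5  -0.42 -0.   -0.66 -0.42]
xyz cm [-0.06  0.14 -0.09] ang [ 0.002 -0.    -0.004]
scene stick 507 [-218.   -21.9] [18.8 84.3] 89.66 x [-260.  -178.9] y [-31.2 -12.6] z 49.9
scene stick 217 [-92.9  45.4] [116.8  54.6] 34.0 x [-127.4  -30. ] y [-7.5 56.4] z 49.5
scene stick 118 [-94.4 -25. ] [47.7 14.1] 0.57 x [-116.4  -71.3] y [-31.6 -17.9] z 50.2
scene parcel 1826 [-75.8  21.1] [ 70. 102.] 89.52 x [-126.6  -26.7] y [-13.6  55.8] z 62.0
side stick 240 [-219.   -22.7] [86.  21.4] 0.92 x [-260.9 -177.5] y [-33.  -11.8] z 48.5
side stick 190 [-77.1 -23.3] [22.5 88.5] 88.32 x [-120.6  -33.2] y [-33.5 -11.6] z 48.9
side parcel 412 [-72.4  19.5] [93.6 71. ] 1.46 x [-114.6  -26.5] y [-15.2  53.9] z 61.2
```

The force has risen to 7 N and the stick has stopped, so the parcel is flush at y≈20–21 and within 0.5°. Next I feed it along the fence.

move_arm:
  moves:
    - {"gripper": -1, "xyz": [0.3, 0, 0], "angular": [0, 0, 0]}
    - {"gripper": -1, "xyz": [0.7, 0, 0], "angular": [0, 0, 0]}
    - {"gripper": -1, "xyz": [1.1, 0, 0], "angular": [0, 0, 0]}
    - {"gripper": -1, "xyz": [1.6, -0.01, 0], "angular": [0, 0, 0]}
    - {"gripper": -1, "xyz": [2.1, -0.01, 0], "angular": [0, 0, 0]}
    - {"gripper": -1, "xyz": [2.6, -0.01, 0], "angular": [0, 0, 0]}
    - {"gripper": -1, "xyz": [3.1, -0.01, 0], "angular": [0, 0, 0]}
    - {"gripper": -1, "xyz": [3.6, -0.02, 0], "angular": [0, 0, 0]}
    - {"gripper": -1, "xyz": [4.0, -0.02, 0], "angular": [0, 0, 0]}
    - {"gripper": -1, "xyz": [4.0, -0.02, 0], "angular": [0, 0, 0]}

```text
clock: 10.9
position: [536.4, 105.1, 24.2]
ee_rot: [0.754, -0.657, -0.001, 0.001]
contact_force: [-7.6, 5.6, -1.6]
gripper_width: 17.3
```

```bash
python3 to.py d 6 -24 25.5 188.05;python3 look.py 7 43 56 scene side
```

```text
t 10.9 pos [536.4 105.1  24.2] yaw -172.11 w 17.3 F [-7.6  5.6 -1.6] j [ 0.49  0.49 -0.42 -0.   -0.65 -0.35]
xyz cm [14.62  0.07 -0.14] ang [ 0.003  0.001 -0.003]
scene stick 480 [-177.   -22.2] [18.4 88.4] 89.19 x [-220.5 -135. ] y [-31.3 -13. ] z 49.5
scene stick 213 [-57.5  52.3] [117.3  28. ] 16.88 x [-110.6    1.8] y [25.2 56.5] z 49.3
scene stick 82 [-52.5 -24.1] [13.4 40.2] 89.55 x [-71.2 -32.8] y [-30.9 -17.4] z 49.6
scene parcel 1664 [-45.8  21.3] [102.5  70. ] 0.18 x [-95.6   3.9] y [-13.  56.] z 61.9
side stick 224 [-178.7  -23. ] [88.1 21.2] 3.01 x [-222.3 -139.1] y [-32.7 -12.4] z 48.2
side stick 151 [-40.6 -22.1] [21.1 76.8] 89.98 x [-77.8  -3.5] y [-32.5 -11.5] z 48.3
side parcel 286 [-22.6  -0.4] [95.9 49.6] 37.21 x [-71.8   3.2] y [-14.8  45.6] z 61.0
```

View pics/scene7.png

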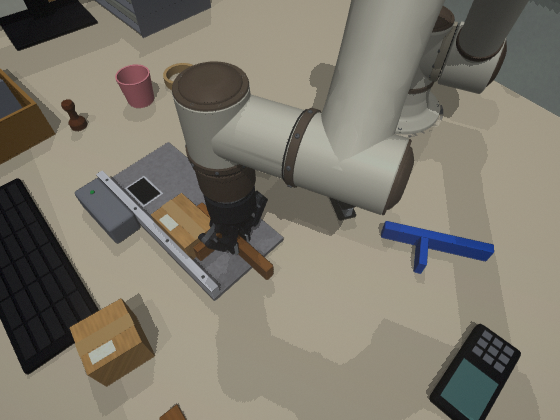

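The scene view shows the parcel at about (185,222), flush with the fence, the heel behind it and the gripper clear. I'm continuing.

move_arm:
  moves:
    - {"gripper": -1, "xyz": [0.5, 0, -0.05], "angular": [0, 0, 0]}
    - {"gripper": -1, "xyz": [1.0, 0, -0.05], "angular": [0, 0, 0]}
    - {"gripper": -1, "xyz": [1.5, 0, -0.05], "angular": [0, 0, 0]}
    - {"gripper": -1, "xyz": [2.0, -0.01, -0.05], "angular": [0, 0, 0]}
    - {"gripper": -1, "xyz": [2.5, -0.01, -0.05], "angular": [0, 0, 0]}
    - {"gripper": -1, "xyz": [3.0, -0.01, -0.05], "angular": [0, 0, 0]}
    - {"gripper": -1, "xyz": [3.5, -0.01, -0.05], "angular": [0, 0, 0]}
    - {"gripper": -1, "xyz": [4.0, -0.02, -0.05], "angular": [0, 0, 0]}
    - {"gripper": -1, "xyz": [4.5, -0.02, -0.05], "angular": [0, 0, 0]}
    - {"gripper": -1, "xyz": [5.0, -0.02, -0.05], "angular": [0, 0, 0]}

```text
clock: 12.25
position: [543.4, 55.6, 24.4]
ee_rot: [0.754, -0.657, -0.001, 0.001]
contact_force: [-6.5, 3.9, -2.2]
gripper_width: 16.9
```

move_arm:
  moves:
    - {"gripper": -1, "xyz": [0.5, 0, 0], "angular": [0, 0, 0]}
    - {"gripper": -1, "xyz": [1.0, 0, 0], "angular": [0, 0, 0]}
    - {"gripper": -1, "xyz": [1.5, 0, 0], "angular": [0, 0, 0]}
    - {"gripper": -1, "xyz": [2.0, -0.01, 0], "angular": [0, 0, 0]}
    - {"gripper": -1, "xyz": [2.5, -0.01, 0], "angular": [0, 0, 0]}
    - {"gripper": -1, "xyz": [3.0, -0.01, 0], "angular": [0, 0, 0]}
    - {"gripper": -1, "xyz": [3.5, -0.01, 0], "angular": [0, 0, 0]}
    - {"gripper": -1, "xyz": [4.0, -0.02, 0], "angular": [0, 0, 0]}
    - {"gripper": -1, "xyz": [4.0, -0.02, 0], "angular": [0, 0, 0]}

```text
clock: 13.38
position: [549.1, 15.4, 24.4]
ee_rot: [0.754, -0.657, -0.001, 0.001]
contact_force: [-5.7, 1.7, -1.8]
gripper_width: 16.9
```

```bash
python3 to.py d 6 -24 25.5 188.05;python3 look.py 8 43 56 scene side
```

```text
t 13.38 pos [549.1  15.4  24.4] yaw -172.13 w 16.9 F [-5.7  1.7 -1.8] j [ 0.32  0.5  -0.42 -0.   -0.66 -0.18]
xyz cm [ 5.56  0.09 -0.11] ang [ 0.004  0.    -0.003]
scene stick 428 [-83.9 -22.2] [93.5 18.5] 0.08 x [-130.5  -39.9] y [-31.4 -13.1] z 49.5
scene stick 209 [31.9 52.2] [117.4  30.2] 18.41 x [-20.   89.6] y [22.3 56.5] z 49.4
scene parcel 1317 [44.5 21.6] [ 70.4 102.8] 89.64 x [-5.4 94.9] y [-13.1  56.3] z 61.8
side stick 197 [-87.1 -22.8] [90.1 20.5] 2.7 x [-131.   -44.1] y [-32.7 -11.8] z 48.6
side stick 112 [ 55.6 -22.3] [67.8 21.9] 0.15 x [23.4 89.3] y [-32.6 -11.3] z 48.8
side parcel 180 [69.1 -3.1] [81.3 38. ] 32.4 x [28.6 94.1] y [-15.2  30. ] z 60.9
```

move_arm:
  moves:
    - {"gripper": -1, "xyz": [0.6, -0.01, 0], "angular": [0, 0, 0]}
    - {"gripper": -1, "xyz": [1.2, -0.01, 0], "angular": [0, 0, 0]}
    - {"gripper": -1, "xyz": [1.8, -0.02, 0], "angular": [0, 0, 0]}
    - {"gripper": -1, "xyz": [2.4, -0.02, 0], "angular": [0, 0, 0]}
    - {"gripper": -1, "xyz": [3.0, -0.03, 0], "angular": [0, 0, 0]}
    - {"gripper": -1, "xyz": [3.6, -0.03, 0], "angular": [0, 0, 0]}
    - {"gripper": -1, "xyz": [4.2, -0.04, 0], "angular": [0, 0, 0]}
    - {"gripper": -1, "xyz": [4.8, -0.04, 0], "angular": [0, 0, 0]}
    - {"gripper": -1, "xyz": [5.3, -0.04, 0], "angular": [0, 0, 0]}
    - {"gripper": -1, "xyz": [5.55, -0.04, 0], "angular": [0, 0, 0]}

```text
clock: 14.72
position: [556.7, -38.9, 24.3]
ee_rot: [0.754, -0.657, -0.002, 0.001]
contact_force: [-6.6, 4.9, -1.0]
gripper_width: 16.5
```

move_arm:
  moves:
    - {"gripper": -1, "xyz": [0, 0, 0], "angular": [0, 0, 0]}

```text
clock: 14.85
position: [556.8, -39.2, 24.4]
ee_rot: [0.754, -0.657, -0.002, 0.001]
contact_force: [-6.1, 2.9, -2.9]
gripper_width: 17.0
```

```bash
python3 to.py d 6 -24 25.5 188.05;python3 look.py 9 43 56 scene side
```

```text
t 14.85 pos [556.8 -39.2  24.4] yaw -172.12 w 17.0 F [-6.1  2.9 -2.9] j [ 0.22  0.51 -0.39 -0.   -0.67 -0.08]
xyz cm [ 0.05  0.11 -0.11] ang [ 0.004  0.001 -0.003]
scene stick 399 [-26.7 -22.5] [98.9 18.5] 0.09 x [-75.6  20.2] y [-31.3 -13.3] z 49.3
scene stick 198 [86.8 51.8] [117.5  31.2] 18.77 x [ 35.2 145.1] y [20.6 56.6] z 48.7
scene parcel 1140 [99.7 21.4] [ 70.2 102.9] 89.77 x [ 49.6 149.8] y [-12.8  56.3] z 61.6
side stick 191 [-32.9 -23.5] [92.9 20.9] 1.26 x [-77.5  13.2] y [-33.2 -12.3] z 48.2
side stick 86 [115.5 -21. ] [64.  20.9] 4.52 x [ 84.3 146.6] y [-32.3 -10.8] z 48.9
side parcel 137 [124.8  -5.2] [76.7 33.2] 28.8 x [ 88.4 150.5] y [-14.9  25.2] z 60.9
```

View pics/side9.png

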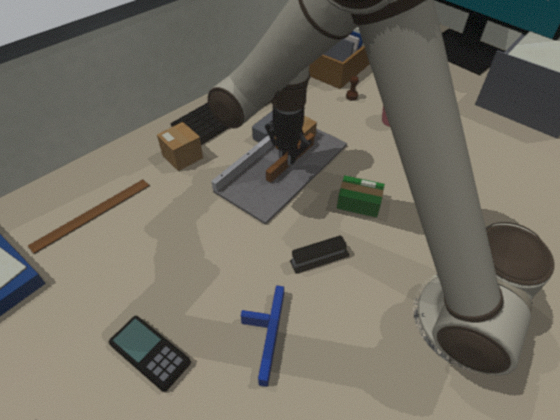

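The side view shows the gripper at (290,130) over the stick, with the parcel beyond it at the window. The parcel measures x=99.7, y=21.4 and is parallel to the fence. I'm backing off diagonally and lowering the stick.

move_arm:
  moves:
    - {"gripper": -1, "xyz": [-0.15, 0.15, 0], "angular": [0, 0, 0]}
    - {"gripper": -1, "xyz": [-0.35, 0.35, 0], "angular": [0, 0, 0]}
    - {"gripper": -1, "xyz": [-0.7, 0.7, 0], "angular": [0, 0, 0]}
    - {"gripper": -1, "xyz": [-1.0, 1.0, 0], "angular": [0, 0, 0]}
    - {"gripper": -1, "xyz": [-1.0, 1.0, 0.05], "angular": [0, 0, 0]}
    - {"gripper": -1, "xyz": [-1.0, 1.0, 0.1], "angular": [0, 0, 0]}
    - {"gripper": -1, "xyz": [-1.0, 1.0, 0.15], "angular": [0, 0, 0]}
    - {"gripper": -1, "xyz": [-1.0, 1.0, 0.15], "angular": [0, 0, 0]}

```text
clock: 15.95
position: [547.5, -30.9, 23.7]
ee_rot: [0.754, -0.657, -0.0, 0.0]
contact_force: [0.6, -0.2, -1.0]
gripper_width: 16.8
```

```bash
python3 to.py d -4 -34 23 188.05;python3 look.py 10 43 56 scene side
```

```text
t 15.95 pos [547.5 -30.9  23.7] yaw -172.13 w 16.8 F [ 0.6 -0.2 -1. ] j [ 0.24  0.5  -0.42  0.   -0.65 -0.1 ]
xyz cm [-0.01  0.31  0.07] ang [ 0.    -0.    -0.003]
scene stick 390 [-36.7 -30.4] [18.2 97.2] 89.75 x [-85.    6.7] y [-39.3 -21.4] z 48.7
scene stick 161 [91.2 52.4] [106.6  38. ] 23.22 x [ 48.1 145. ] y [14.8 56.4] z 50.0
scene stick 85 [33.5 22.9] [22.9 15.6] 89.35 x [25.7 40.7] y [11.6 34.3] z 48.0
scene parcel 1273 [99.5 21.2] [ 70.1 103. ] 89.58 x [ 49.3 149.5] y [-13.2  56. ] z 61.6
side stick 186 [-40.8 -31.5] [91.4 19.9] 1.54 x [-86.2   2.7] y [-41. -21.] z 47.8
side parcel 121 [124.6  -6.8] [68.4 31.7] 31.12 x [ 88.4 150.5] y [-15.5  22.9] z 61.1
```

move_arm:
  moves:
    - {"gripper": -1, "xyz": [0, 0, 0.05], "angular": [0, 0, 0]}
    - {"gripper": -1, "xyz": [0, 0, 0.1], "angular": [0, 0, 0]}
    - {"gripper": -1, "xyz": [0, 0, 0.1], "angular": [0, 0, 0]}

```text
clock: 16.42
position: [547.5, -30.9, 22.8]
ee_rot: [0.754, -0.657, -0.0, 0.0]
contact_force: [0.1, -0.6, -0.7]
gripper_width: 17.3
```

move_arm:
  moves:
    - {"gripper": -1, "xyz": [0, 0, 0.05], "angular": [0, 0, 0]}
    - {"gripper": -1, "xyz": [0, 0, 0.05], "angular": [0, 0, 0]}

```text
clock: 16.68
position: [547.5, -30.9, 22.5]
ee_rot: [0.754, -0.657, 0.0, -0.0]
contact_force: [-1.7, -0.3, 0.7]
gripper_width: 17.0
```

move_arm:
  moves:
    - {"gripper": -1, "xyz": [0, 0, 0.06], "angular": [0, 0, 0]}
    - {"gripper": -1, "xyz": [0, 0, 0.06], "angular": [0, 0, 0]}
    - {"gripper": -0.4, "xyz": [0, 0, 0.06], "angular": [0, 0, 0]}
    - {"gripper": -0.2, "xyz": [0, 0, 0.06], "angular": [0, 0, 0]}
    - {"gripper": 0, "xyz": [0, 0, 0.06], "angular": [0, 0, 0]}
    - {"gripper": 0, "xyz": [0, 0, 0.06], "angular": [0, 0, 0]}
    - {"gripper": 0, "xyz": [0, 0, 0.06], "angular": [0, 0, 0]}

```text
clock: 17.55
position: [547.5, -30.9, 21.7]
ee_rot: [0.754, -0.657, -0.0, 0.0]
contact_force: [0.8, 0.2, -0.2]
gripper_width: 42.7
```

move_arm:
  moves:
    - {"gripper": 0, "xyz": [0, 0, -2], "angular": [0, 0, 0]}
    - {"gripper": 0, "xyz": [0, 0, -5], "angular": [0, 0, 0]}
    - {"gripper": 0, "xyz": [0, 0, -10], "angular": [0, 0, 0]}
    - {"gripper": 0, "xyz": [0, 0, -15], "angular": [0, 0, 0]}
    - {"gripper": 0, "xyz": [-6, 3, -17], "angular": [0, 0, 0]}
    - {"gripper": 0, "xyz": [-12, 6, -17], "angular": [0, 0, 0]}
    - {"gripper": 0, "xyz": [-18, 6, -17], "angular": [0, 0, 0]}
    - {"gripper": 0, "xyz": [-24, 6, -17], "angular": [0, 0, 0]}
    - {"gripper": 0, "xyz": [-24, 6, -17], "angular": [0, 0, 0]}
    - {"gripper": 0, "xyz": [-24, 6, -17], "angular": [0, 0, 0]}

```text
clock: 18.8
position: [454.8, 198.8, 191.5]
ee_rot: [0.754, -0.656, -0.0, 0.0]
contact_force: [0.5, -0.7, -0.4]
gripper_width: 42.6
```

```bash
python3 look.py 11 43 56 scene side; python3 to.py w 0 0 0 0
```

```text
scene stick 952 [ 9.5 -2.7] [ 73.8 189.5] 89.86 x [-84.7 103. ] y [-39.1  32.9] z 47.4
scene stick 225 [83.  44.4] [120.8  57. ] 34.99 x [ 47.7 145.7] y [-12.8  56.3] z 49.6
scene parcel 1350 [100.1  21.2] [ 70.3 104.2] 89.47 x [ 49.  149.4] y [-13.4  56.1] z 61.6
side stick 462 [ 8.7 -4.4] [189.4  73.6] 0.12 x [-85.5 101.4] y [-40.8  31.5] z 46.5
side stick 159 [81.8 -2.8] [ 59.  118.6] 55.49 x [ 46.4 146.5] y [-15.6  54.1] z 49.5
side parcel 573 [98.1 20.6] [103.7  71.5] 0.51 x [ 47.8 148.6] y [-14.7  55.5] z 61.0
t 18.9 pos [455.1 197.5 191.5] yaw -172.19 w 42.8 F [ 1.3 -0.6 -0.6] j [ 0.74  0.2  -0.36 -0.   -1.01 -0.6 ]
xyz cm [13.38 47.75 19.19] ang [ 1.000e-03  1.000e-03 -3.005e+00]
```

View pics/scene11.png

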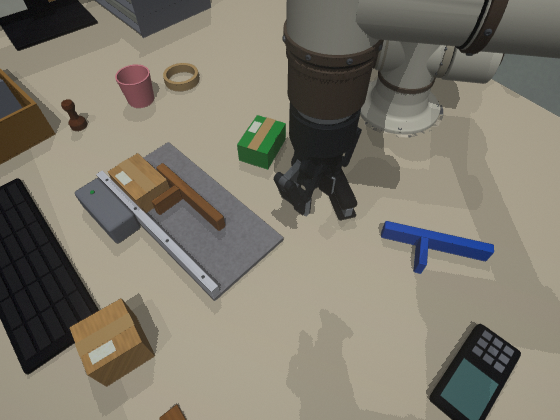

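The parcel at (138,180) covers the window, flush with the fence. The stick lies flat on the deck at (190,195), and the gripper is clear.

```bash
python3 -c "
from bench import arm
print(arm.job_done())"
```

```text
the job is handed in; nothing more can be done
None
```

The job is done and handed in after 18.9 s of robot time. I picked up the wooden stick, pressed the parcel flush against the fence and fed it along the fence to the reading window. I then backed the stick off diagonally, laid it flat on the deck and let go.

**Parcel:** the last check put its origin at x ≈ 98–100, y ≈ 20.6–21.2 mm in the deck frame; the target was 100, 20. The window is fully covered.

**Fence contact:** while pressing, the stick stopped against the parcel at about 7 N, and it held 6–8 N whenever I read it during the feed. After release the parcel moved by no more than about 0.3 mm. The two cameras disagree on its remaining angle, at −0.5° and +0.5°, which is within their noise.

**Stick:** both cameras show it flat, with its top at 46.5–47.4 mm where 48 is expected, and about 10 mm clear of the parcel. The gripper was well away from everything when I handed in.

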